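Set and pin the castle nut of a wheel hub

ROBOT

A 6-joint arm with a two-finger parallel gripper is mounted at the origin on a cart in front of the work surface, level with it; the furniture and walls round the work are solid. World frame = base frame: x ahead of the robot, y to its left, z up, the work surface at z = 0. Lengths are in mm, angles in degrees, forces in N, time in s.
With the tool pointing down it reaches from about 350 to 850 mm from the base axis. Payload 8.1 kg.
Tool frame: the origin (TCP) lies midway between the tips of the shut fingers; the grasp point (between the pads) lies 19 mm behind it; y points along the fingers, x is the direction in which the jaws open and shut, and the axes are right-handed (so a half turn about y gives the same grasp; the last joint's range is limited). The gripper opens to 85 mm and grips with 20 to 120 N. Pads are 22 mm wide; open, the fingers measure 114 mm over their backs; the gripper's body (76 mm by 85 mm) begins 54 mm behind the grasp point. The pads swing forward as they close: fully open they stand 13 mm farther back than shut.
Start: joints at [-69.58, 7.471, 85.268, -0, 87.261, -4.893], TCP at [256.56, -542.386, 231.292] pointing down, gripper open.
Joint ranges: [-169.43, 169.43], [-51.17, 129.36], [1.28, 143.12], [-76.62, 256.62], [0, 156.53], [-152.29, 152.29]. Speed limits (degrees/s): [136.94, 136.94, 159.86, 180, 180, 180].

INTERFACE

Orientations are given as [roll, pitch, yaw] about the fixed x, y, z axes, in that order (R = Rz(yaw) Ry(pitch) Rx(roll)).
In Python, from bench import r gives the robot as it stands.
- The arm moves only by the tool move_arm, never from a script. Its arguments are lists of equal length, an entry for each row: "linear": the shift along the tool's x, y, z normalised to -1 to 1, where 1 is 300 mm, a list of three; "twist": the turn, a rotation vector about the tool's x, y, z normalised to -1 to 1, where 1 is pi/2 rad, a list of three; "hand": the opening, from -1 (shut) to 1 (fully open). A call has 1 to 12 rows; each row is the pose to reach, as a shift and turn from the pose measured when the call began, along the tool's axes at that moment; what a row does not reach only later rows make up. A row lasts 1/12 s, in which the tool goes at most 41.7 mm and 7.16 degrees, less where a joint would pass 70% of its speed; a pose out of reach is approached as far as the arm can. A call with a number of a shift or a turn outside -1 to 1 is refused whole. A call with a gripper value outside its range is refused whole. The fingers move at their own pace and stop on an object; "force" is the grip in N (left out, the last holds). Time passes only in rows, so rows that repeat a pose let the fingers close. It gives the time, the measured TCP pose, the force and the opening at its end, in the units of the state.
- r.sense(): the state, without advancing time (a new reading comes with each control period).
- r.snapshot(name): name is "scene" or "top"; returns a dict with "frame" (420x560x3 uint8, red, green, blue), "range_z" (420x560 float32, mm along the optical axis (not along the pixel's ray), 0 where there is no reading), "intrinsics" (3x3 intrinsics, pixels), "dist_coeffs" ([k1, k2, p1, p2, k3] as OpenCV has them; the pictures are not rectified), "R" (3x3) and "t" (3): a world point X has camera coordinates R X + t. Camera axes: x right, y down, z forward; pixel columns grow to the right and rows downward; lengths in mm; the calibration is good to about 2 mm. A picture is of the moment at which its call begins.
- r.hand_in(): hands the job in, once; it reports no verdict.
The state is a dict: "time": time; "joint_pos": joint angles; "qd": joint speeds; "joint_efforts": joint torques, N m; "tool_pos": TCP position; "tcp_rot": TCP orientation; "ft_force": force on the tool from outside, world axes, zero at the start; "wrist_torque": the same for the moment, N m; "finger_gap": finger opening in mm.
Only numpy, scipy, OpenCV 4.12 (cv2) and the standard library are available. Lean on these libraries where they do the work, as an engineer would, in place of code of your own. Each camera call takes 0.05 s, during which the arm holds its last target. There are 200 camera calls.

TASK

The castle nut on the wheel hub has been backed off: turn it clockwise until it is snug, with its yellow paint mark level with the one on the washer, then a little further, only as far as the first slot that lines up with the cotter hole through the axle. Then push the cotter pin through slot and hole until its eye is home against the nut, and let go. Leave the grease cap, the long-nose pliers and the black screwdriver where they lie.

Things in the scene. Friction and masses are not known exactly. Their poses are not given: they have to be found in the camera images.
- hub: grey and steel wheel hub, fixed upright on the bench; origin on its axis at bench level, z up. Dark foot 116 mm across, steel wheel face 112 mm across with its top 44 mm high, five studs on it on a 93 mm circle with tips 61 mm high, washer 62 mm across with its top 67 mm high and one yellow paint mark near its edge, castle nut on the washer. Place and yaw vary.
- castle_nut (a joint): steel castle nut's angle, rad, growing clockwise seen from above (tightening). 0 = snug: the yellow marks of nut and washer are level. Starts at -0.75 to -0.35; the first slot past snug lines up at about 0.3 to 0.7, which differs each time. The torque to turn it rises evenly from 0.3 N m at the start over 0.42 at snug to about 0.53. It stays where it is left, at nearly the same height.
- nut_slot0 (a point): point on the nut's axis at mid height of its slots, 95.5 mm above the bench; x axis along one slot (and the opposite one), square to two flats; z up. The hexagon, 46 mm across flats, spans 67 to 91 mm above the bench; on it a round crown 42 mm across, up to 100 mm, has six slots 60 degrees apart, one over each flat, 8.5 mm wide, 9 mm deep, open on top.
- nut_slot1 (a point): the same point, x axis along the next slot, 60 degrees counter-clockwise from nut_slot0
- nut_slot2 (a point): the same point, x axis along the third slot, 120 degrees counter-clockwise from nut_slot0
- cotter_hole (a point): centre of the 8 mm cotter hole that runs level right through the axle, 95.5 mm above the bench; x axis along the hole, z up. A black line scribed on the axle's end (30 mm diameter, top 107 mm high) runs along the hole. The axle does not turn during the work; the pin may go in from either end.
- cotter_pin: dark steel cotter pin lying flat on the bench, about 18 g: a flat eye 16 mm long, 13 mm wide and 5 mm thick, then straight legs of 5 mm diameter, 62 mm long, with a tapered tip. The origin is under the centre of the eye, on the pin's lower side; x points along the legs to the tip (shoulder of the eye at x = 8 mm, tip at x = 70 mm), z is up as it lies.
- pin_eye (a point): centre of the pin's eye, 2.5 mm above the body's origin; same axes
- pin_mid (a point): point on the centre line of the pin's legs, 22 mm past the eye's shoulder (30 mm from pin_eye along x); it is at the centre of the cotter hole when the eye stands 1 mm off the nut's crown; same axes
- grease_cap: bystander: the hub's domed steel grease cap, 68 mm across, 32 mm high, loose on the bench; origin under its centre
- long_pliers: bystander: long-nose pliers with orange grips, 180 x 50 x 13 mm, loose on the bench; origin under the middle
- black_screwdriver: bystander: black-handled screwdriver, 174 mm long, 26 mm thick, loose on the bench; origin under the middle
There are look-alikes about, which are no part of the job. Of the things that look like the cotter_pin, the smaller one is meant.

How it is judged (in metres and radians):
On the way:
1. the nut is past snug and its next slot is lined up with the cotter hole (value of joint castle_nut between 0.15 and 0.9 rad and angle between the x axis of any of nut_slot0, nut_slot1, nut_slot2 and the x axis of cotter_hole, either way round below 0.1 rad), for 0.2 s.
At the end, for the whole second after the job is handed in: The nut stands at the first slot past snug (0.15 to 0.9 rad past it), and the cotter pin lies at rest through slot and hole, along the hole (within 0.15 rad), pushed in until its eye is within about 5 mm of the nut's crown (pin_mid within 5.5 mm of the hole's centre) (value of joint castle_nut between 0.15 and 0.9 rad and distance between pin_mid and cotter_hole below 0.0055 m and angle between the x axis of cotter_pin and the x axis of cotter_hole, either way round below 0.15 rad and linear speed of cotter_pin below 0.02 m/s); the robot touches nothing.
It fails at once if the nut is turned on past the first slot (over-tightened by more than 1.1 rad) (value of joint castle_nut above 1.1 rad).
It fails at once if the grease cap, the pliers or the screwdriver is moved by more than 3 cm (distance of any of grease_cap, long_pliers, black_screwdriver from where it was at the start of the episode above 0.03 m).
It also fails if it takes over 51 s, if anything falls off the work surface, if the arm or the gripper's body presses on something with over 40 N, if the wrist force passes 120 N, or if a joint passes its speed limit or range.

## Working session

There is one attempt and no reset: what is moved stays moved. The work goes in short steps, Python scripts to look and compute and a tool call to move; the robot and the scene stay as the last step left them, time stands still between calls to the robot, and variables do not carry over. Pictures are saved under pics/ and viewed, on a budget of 10 in all, crops included, one or two more only if the job needs it, and the job is handed in when it is done.

Besides the shell and the picture viewer there is one more tool, called after "Call:" by a JSON object that holds its "name" and its "arguments", one argument or row to a line. move_arm: Moves the arm, as the interface text tells. Scaled input: -1 to 1 covers 300 mm each way for a shift and pi/2 rad each way for a turn. Its arguments: {"type":"object","properties":{"linear":{"type":"array","items":{"type":"array","items":{"type":"number","minimum":-1,"maximum":1}}},"twist":{"type":"array","items":{"type":"array","items":{"type":"number","minimum":-1,"maximum":1}}},"hand":{"type":"array","items":{"type":"number"}},"force":{"type":"number"}},"required":["linear","twist","hand"]}

```bash
ls; mkdir -p pics
cat > h.py <<'E'
import numpy as np, cv2
from scipy.spatial.transform import Rotation as Ro
from bench import r
def snap(n):
    s=r.snapshot(n); np.savez(''+n+'.npz',**{k:np.asarray(v) for k,v in s.items()}); return s
def ray(s,uv,z):
    K=np.array(s['intrinsics'],float);d=np.array(s['dist_coeffs'],float);R=np.array(s['R']);t=np.array(s['t']).ravel()
    p=cv2.undistortPoints(np.array(uv,np.float64).reshape(-1,1,2),K,d).reshape(-1,2)
    D=np.c_[p,np.ones(len(p))]@R; C=-R.T@t
    return C+D*((z-C[2])/D[:,2])[:,None]
def proj(s,X):
    return cv2.projectPoints(np.array(X,float).reshape(-1,1,3),cv2.Rodrigues(np.array(s['R'],float))[0],np.array(s['t'],float),np.array(s['intrinsics'],float),np.array(s['dist_coeffs'],float))[0].reshape(-1,2)
def save(n,img): cv2.imwrite('pics/'+n+'.png',cv2.cvtColor(img,cv2.COLOR_RGB2BGR))
def rel(pos,rpy):
    "shift (units 300mm) and rotvec (units pi/2) from present pose"
    s=r.sense();R=Ro.from_euler('xyz',s['tcp_rot'],degrees=True)
    l=R.inv().apply(np.array(pos)-s['tool_pos'])/300
    w=(R.inv()*Ro.from_euler('xyz',rpy,degrees=True)).as_rotvec()/(np.pi/2)
    return np.round(l,4),np.round(w,4)
E
python3 - <<'E'
from h import *
print(r.sense())
for n in('scene','top'):
    s=snap(n); print(n,np.array(s['R']).round(3).tolist(),s['t'],s['intrinsics'])
    save(n+'0',cv2.resize(s['frame'],(800,600),interpolation=cv2.INTER_CUBIC))
E
```

```text
pics
{'time': 0.0, 'joint_pos': array([-6.95813624e+01,  7.51476302e+00,  8.53293226e+01,  6.00632368e-04,
        8.72610863e+01, -4.89376044e+00]), 'qd': array([ 0.01297498, -0.00436496,  0.01698111,  0.18028249,  0.00817058,
        0.0206078 ]), 'joint_efforts': array([-4.50934904e-04, -5.69404256e+01, -5.00557888e+01, -1.96899814e-04,
        1.49940723e-02,  1.01981719e-06]), 'tool_pos': array([ 256.3581431 , -541.87297159,  230.24760909]), 'tcp_rot': array([-89.99043023,   0.10473734, -64.68762248]), 'ft_force': array([-0.04846511, -0.55728326,  0.66715344]), 'wrist_torque': array([ 0.07511523,  0.03718075, -0.01770558]), 'finger_gap': 85.59760888483203}
scene [[0.767, -0.641, 0.028], [-0.24, -0.327, -0.914], [0.595, 0.695, -0.404]] [-442.23310093  162.83876289  680.60402374] [[466.37202826   0.         277.98068534]
 [  0.         466.37202826 207.47510932]
 [  0.           0.           1.        ]]
top [[-0.005, -1.0, -0.009], [-0.998, 0.005, -0.07], [0.07, 0.009, -0.997]] [-95.84440151 486.01154545 921.44383735] [[488.53327496   0.         288.83793103]
 [  0.         488.53327496 204.08993245]
 [  0.           0.           1.        ]]
```

View pics/top0.png

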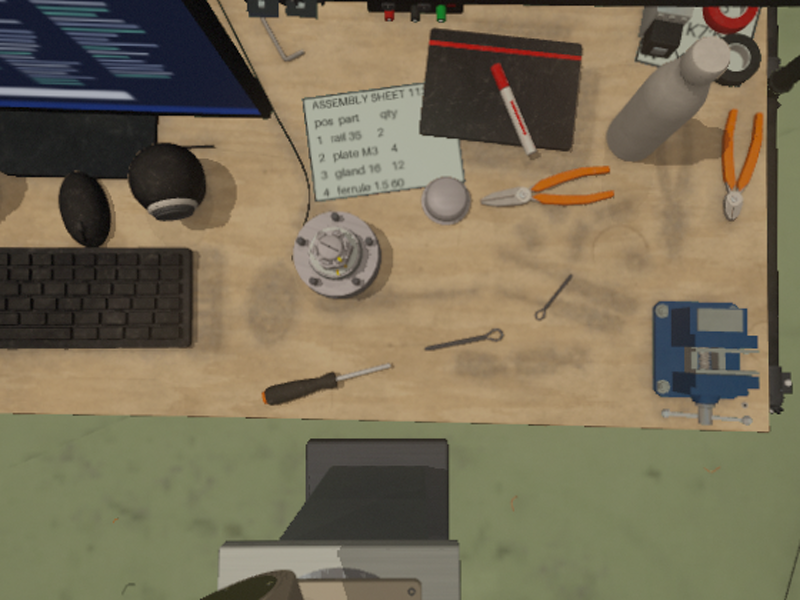

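View pics/scene0.png

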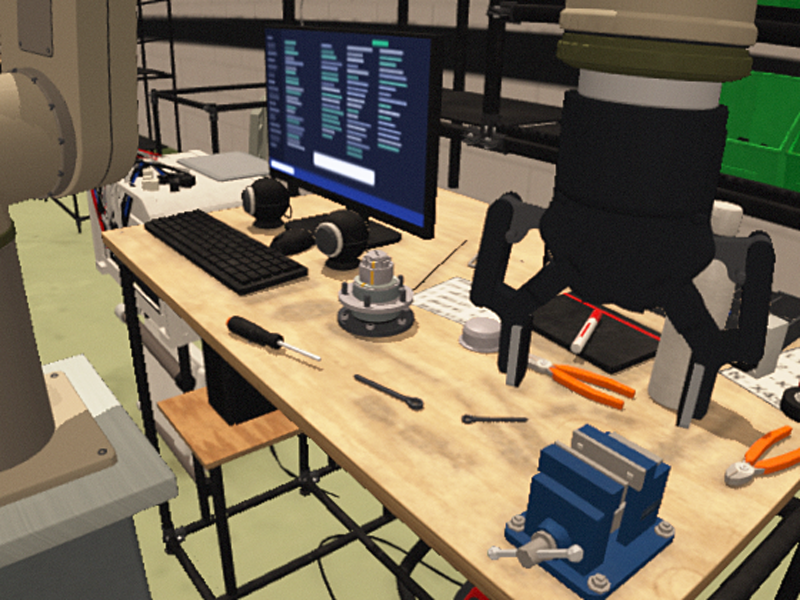

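The top view (800x600 px) shows the hub at (337,254). There are two pin candidates: one with its eye at (540,315) and tip at (572,276), about 50 px long, and one with its eye at (495,336) and tip at (426,348), about 70 px long. The smaller one, at (540,315), is meant. The screwdriver, hex key and marker aren't pins. The grease cap is at (446,200), the long-nose pliers at (545,188), and the look-alike pliers at (742,160).

Run:
```python
from h import *
T=dict(np.load('top.npz'));S=dict(np.load('scene.npz'))
def crop(s,c,w,h,f): 
    x,y=c; return cv2.resize(s['frame'][y-h//2:y+h//2,x-w//2:x+w//2],None,fx=f,fy=f,interpolation=cv2.INTER_CUBIC)
a=crop(T,(235,178),50,50,8);b=crop(S,(263,200),50,50,8);c=crop(T,(389,207),50,25,8);d=crop(S,(347,293),50,25,8)
save('c1',np.vstack([np.hstack([a,b]),np.hstack([c,d])]))
# pins
for nm,s in(('T',T),('S',S)):
    f=s['frame']; g=cv2.cvtColor(f,cv2.COLOR_RGB2GRAY)
    x,y=(389,207) if nm=='T' else (347,293)
    m=np.zeros_like(g); m[y-22:y+22,x-26:x+26]=(g[y-22:y+22,x-26:x+26]<95)
    n,l,st,ce=cv2.connectedComponentsWithStats(m)
    for i in range(1,n):
        if st[i,4]>15:
            ys,xs=np.where(l==i); P=ray(s,np.c_[xs,ys],2.5)[:,:2]; c=P.mean(0); u,sv,vt=np.linalg.svd(P-c); q=(P-c)@vt[0]
            print(nm,st[i],c.round(1),vt[0].round(3),np.degrees(np.arctan2(vt[0,1],vt[0,0])).round(1),'ends',(c+vt[0]*q.min()).round(1),(c+vt[0]*q.max()).round(1),round(np.ptp(q),1))
# yellow
    hsv=cv2.cvtColor(f,cv2.COLOR_RGB2HSV); x,y=(235,178) if nm=='T' else (263,200)
    m=(((hsv[...,0]>18)&(hsv[...,0]<35)&(hsv[...,1]>110)&(hsv[...,2]>100))).astype(np.uint8)
    k=np.zeros_like(m);k[y-24:y+24,x-24:x+24]=m[y-24:y+24,x-24:x+24]
    n,l,st,ce=cv2.connectedComponentsWithStats(k)
    for i in range(1,n):
        if st[i,4]>1: print(nm,'yel',st[i].tolist(),ce[i].round(1),ray(s,[ce[i]],67).round(1),ray(s,[ce[i]],100).round(1))
# bystander extents and hub
for nm,uv in(('hub',(235.5,178)),('cap',(312,140))):print(nm,ray(T,[uv],44).round(0))
```

```text
T [378 192  22  27  79] [ 483.  -292.7] [-0.778  0.628] 141.1 ends [ 508.3 -313.1] [ 458.7 -273.1] 63.7
T yel [236, 179, 4, 4, 9] [237.2 180.9] [[524.9  -4.7  67. ]] [[521.   -8.5 100. ]]
T yel [241, 185, 2, 2, 3] [241.3 185.7] [[516.1 -12.2  67. ]] [[512.5 -15.7 100. ]]
T yel [235, 189, 2, 4, 6] [235.7 190.2] [[507.9  -1.9  67. ]] [[504.6  -5.8 100. ]]
S [324 291  45   6 127] [ 473.4 -288.6] [ 0.771 -0.637] -39.6 ends [ 449.5 -268.9] [ 506.5 -316. ] 73.9
S yel [261, 183, 1, 5, 5] [261. 185.] [[564.9  47.1  67. ]] [[512.1 -19.9 100. ]]
S yel [260, 190, 1, 10, 10] [260.  194.5] [[529.5   5.   67. ]] [[479.8 -58.2 100. ]]
S yel [253, 198, 3, 3, 6] [253.8 199. ] [[504.5  -6.6  67. ]] [[457.  -68.8 100. ]]
hub [[533.   1.  44.]]
cap [[ 604. -142.   44.]]
```

View pics/c1.png

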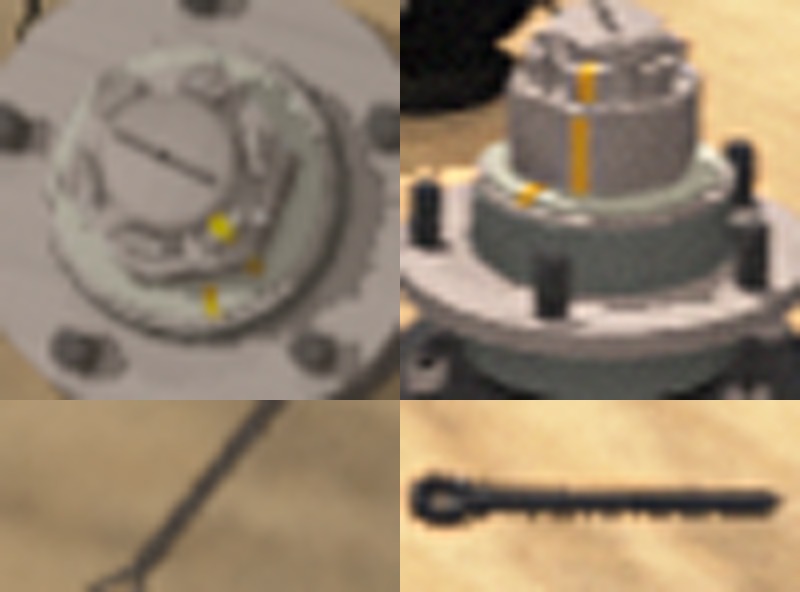

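The crops show the small pin's eye at lower left in the top view, with its tip toward +x, -y. The scribed line runs from (115,130) to (215,183) in the hub crop. The nut's yellow mark is on the crown at (222,228) and the hex edge at (255,267), and the washer mark is at (211,300).

Run:
```python
from h import *
from scipy.optimize import least_squares
T=dict(np.load('top.npz'));S=dict(np.load('scene.npz'))
full=lambda L:[(210+x/8-.5+.06,153+y/8-.44) for x,y in L]
st=ray(T,full([(205,5),(15,130),(75,350),(315,350),(385,125)]),61)[:,:2]
f=least_squares(lambda p:np.hypot(*(st-p).T)-46.5,st.mean(0));print('hub studs',f.x,f.fun.round(1))
L=ray(T,full([(115,130),(215,183),(165,157)]),107)[:,:2];print('axle line',L.round(1),'ang',np.degrees(np.arctan2(*(L[1]-L[0])[::-1])))
# steel face circle by contour
c=L.mean(0)
for nm,uv,z in(('crown mark',[(222,228)],100),('hex mark',[(255,267)],88),('hexlow',[(255,267)],80),('washer',[(211,300)],67)):
    P=ray(T,full(uv),z)[0,:2]
    for cc in(f.x,L[2]):
        d=P-cc; print(nm,P.round(1),'r',np.hypot(*d).round(1),'ang',np.degrees(np.arctan2(d[1],d[0])).round(1))
# hex/crown from scene crop: crown mark top/bottom, hex mark
fs=lambda L:[(238+x/8-.44,175+y/8-.44) for x,y in L]
for nm,uv,z in(('S crown top',(588,66),100),('S hex top',(585,115),91),('S hex bot',(580,192),67),('S washer',(530,195),67)):
    P=ray(S,fs([(uv[0]-400,uv[1])]),z)[0,:2]
    for cc in(f.x,L[2]):
        d=P-cc; print(nm,P.round(1),'r',np.hypot(*d).round(1),'ang',np.degrees(np.arctan2(d[1],d[0])).round(1))
Ls=ray(S,fs([(190,0),(215,33)]),107);print('S line',Ls.round(1),np.degrees(np.arctan2(*(Ls[1]-Ls[0])[1::-1])))
# depth check
for s,uv in((T,full([(165,157)])[0]),(S,fs([(195,30)])[0])):
    print('depth',s['range_z'][int(round(uv[1])),int(round(uv[0]))])
```

```text
hub studs [532.50901852   1.05569018] [-2.1 -1.4 -1.4 -2.2 -0.8]
axle line [[541.4  13.9]
 [529.7  -7.9]
 [535.4   3. ]] ang -118.27115313128385
crown mark [520.7  -8.7] r 15.3 ang -140.6
crown mark [520.7  -8.7] r 18.8 ang -141.8
hex mark [513.3 -14.6] r 24.8 ang -140.7
hex mark [513.3 -14.6] r 28.3 ang -141.5
hexlow [514.2 -13.8] r 23.6 ang -141.0
hexlow [514.2 -13.8] r 27.1 ang -141.7
washer [508.1  -2.4] r 24.7 ang -171.9
washer [508.1  -2.4] r 27.9 ang -168.8
S crown top [519.7 -10.3] r 17.1 ang -138.4
S crown top [519.7 -10.3] r 20.6 ang -139.8
S hex top [512.5 -18.5] r 28.0 ang -135.6
S hex top [512.5 -18.5] r 31.5 ang -136.9
S hex bot [516.2 -12.3] r 21.1 ang -140.8
S hex bot [516.2 -12.3] r 24.6 ang -141.7
S washer [504.7  -6.3] r 28.8 ang -165.2
S washer [504.7  -6.3] r 32.2 ang -163.2
S line [[538.3  12.8 107. ]
 [528.3 -10.2 107. ]] -113.39907691833051
depth 851.1582
depth 948.9153
```

Run:
```python
from h import *
print(rel([400,-270,200],[-90,0,-28])); print(rel([534,2,160],[-90,0,9]))
```

```text
(array([-0.6145,  0.1022,  0.8203]), array([-4.000e-04, -4.076e-01, -1.000e-03]))
(array([-1.2429,  0.2368,  1.6117]), array([-8.000e-04, -8.187e-01, -9.000e-04]))
```

Call:
{"name": "move_arm", "arguments": {
  "linear": [
    [-0.62,0.1,0.81],
    [-0.62,0.1,0.81],
    [-0.62,0.1,0.81],
    [-0.62,0.1,0.81],
    [-0.62,0.1,0.81],
    [-0.62,0.1,0.81],
    [-0.62,0.1,0.81],
    [-0.62,0.1,0.81]
  ],
  "twist": [
    [0,-0.41,0],
    [0,-0.41,0],
    [0,-0.41,0],
    [0,-0.41,0],
    [0,-0.41,0],
    [0,-0.41,0],
    [0,-0.41,0],
    [0,-0.41,0]
  ],
  "hand": [1,1,1,1,1,1,1,1]
}}

```text
time: 0.77
tool_pos: [397.6, -265.3, 199.6]
tcp_rot: [-89.8, 0.2, -27.6]
ft_force: [0.9, 0.5, -0.5]
finger_gap: 85.8
```

Run:
```python
from h import *
print(rel([534,2,160],[-90,0,9]))
```

```text
(array([-0.0102,  0.1353,  0.9998]), array([-0.0026, -0.407 , -0.001 ]))
```

Call:
{"name": "move_arm", "arguments": {
  "linear": [
    [-0.01,0.135,1.0],
    [-0.01,0.135,1.0],
    [-0.01,0.135,1.0],
    [-0.01,0.135,1.0],
    [-0.01,0.135,1.0],
    [-0.01,0.135,1.0],
    [-0.01,0.135,1.0],
    [-0.01,0.135,1.0],
    [-0.01,0.135,1.0],
    [-0.01,0.135,1.0],
    [-0.01,0.135,1.0]
  ],
  "twist": [
    [0,-0.407,0],
    [0,-0.407,0],
    [0,-0.407,0],
    [0,-0.407,0],
    [0,-0.407,0],
    [0,-0.407,0],
    [0,-0.407,0],
    [0,-0.407,0],
    [0,-0.407,0],
    [0,-0.407,0],
    [0,-0.407,0]
  ],
  "hand": [1,1,1,1,1,1,1,1,1,1,1]
}}

```text
time: 1.68
tool_pos: [533.6, 1.3, 159.9]
tcp_rot: [-89.8, 0.1, 9.0]
ft_force: [-1.2, -0.1, -0.2]
finger_gap: 85.9
```

Run:
```python
from h import *
print(rel([534,2,71],[-90,0,9]))
s=snap('scene');save('s1',cv2.resize(s['frame'][110:290,180:420],(800,600),interpolation=cv2.INTER_CUBIC))
```

```text
(array([0.002 , 0.2962, 0.0008]), array([-0.0025, -0.    , -0.0007]))
```

View pics/s1.png

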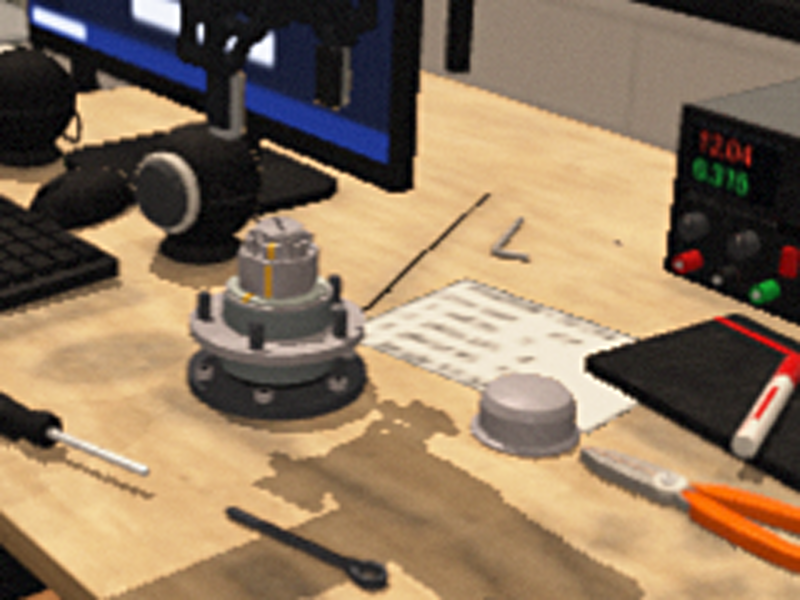

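The fingers, at (225,100) and (335,75), straddle the nut at (278,235) from above. I'm lowering now.

Call:
{"name": "move_arm", "arguments": {
  "linear": [
    [0,0.1,0],
    [0,0.2,0],
    [0,0.25,0],
    [0,0.28,0],
    [0,0.296,0],
    [0,0.296,0]
  ],
  "twist": [
    [0,0,0],
    [0,0,0],
    [0,0,0],
    [0,0,0],
    [0,0,0],
    [0,0,0]
  ],
  "hand": [1,1,1,1,1,1]
}}

```text
time: 2.23
tool_pos: [533.2, 0.4, 70.9]
tcp_rot: [-89.8, 0.1, 8.9]
ft_force: [-0.9, -0.4, -1.1]
finger_gap: 85.5
```

Call:
{"name": "move_arm", "arguments": {
  "linear": [
    [0,0,0],
    [0,0,0],
    [0,0,0],
    [0,0,0],
    [0,0,0],
    [0,0,0],
    [0,0,0],
    [0,0,0],
    [0,0,0],
    [0,0,0]
  ],
  "twist": [
    [0,0,0],
    [0,0,0],
    [0,0,0],
    [0,0,0],
    [0,0,0],
    [0,0,0],
    [0,0,0],
    [0,0,0],
    [0,0,0],
    [0,0,0]
  ],
  "hand": [-0.1,-0.1,-0.1,-0.1,-0.1,-0.1,-0.1,-0.1,-0.1,-0.1],
  "force": 30
}}

```text
time: 3.07
tool_pos: [534.8, 0.4, 72.6]
tcp_rot: [-89.8, -0.1, 8.9]
ft_force: [2.4, 0.2, 6.5]
finger_gap: 45.5
```

Run:
```python
from h import *
s=r.sense();print({k:np.round(s[k],1) for k in('tool_pos','tcp_rot','ft_force','wrist_torque','finger_gap')})
s=snap('scene');save('s2',cv2.resize(s['frame'][130:250,180:340],(800,600),interpolation=cv2.INTER_CUBIC))
```

```text
{'tool_pos': array([5.348e+02, 4.000e-01, 7.260e+01]), 'tcp_rot': array([-89.8,  -0.1,   8.9]), 'ft_force': array([2.4, 0.2, 6.5]), 'wrist_torque': array([-0. , -0.4, -0.2]), 'finger_gap': np.float64(45.5)}
```

View pics/s2.png

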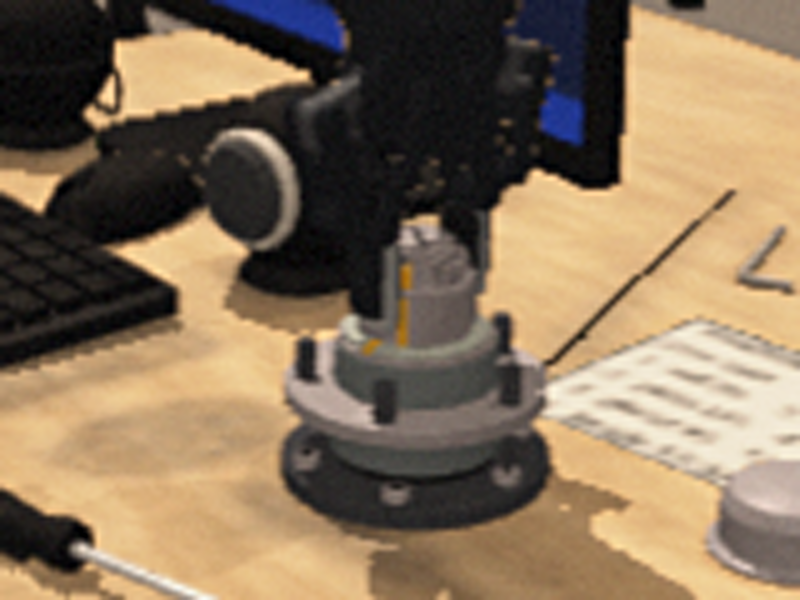

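The nut is held on its flats (gap 45.5 mm), but the tips rest lightly on the washer. I'll reopen a little, lift 4 mm and regrip harder.

Call:
{"name": "move_arm", "arguments": {
  "linear": [
    [0,0,0],
    [0,0,0],
    [0,-0.012,0],
    [0,-0.012,0],
    [0,-0.012,0],
    [0,-0.012,0],
    [0,-0.012,0],
    [0,-0.012,0],
    [0,-0.012,0]
  ],
  "twist": [
    [0,0,0],
    [0,0,0],
    [0,0,0],
    [0,0,0],
    [0,0,0],
    [0,0,0],
    [0,0,0],
    [0,0,0],
    [0,0,0]
  ],
  "hand": [0.3,0.3,0.3,-0.1,-0.1,-0.1,-0.1,-0.1,-0.1],
  "force": 70
}}

```text
time: 3.87
tool_pos: [534.8, 0.4, 76.9]
tcp_rot: [-89.8, -0.1, 8.9]
ft_force: [-3.6, 0.4, 6.6]
finger_gap: 44.4
```

Run:
```python
from h import *
s=r.sense();print({k:np.round(s[k],1) for k in('tool_pos','tcp_rot','ft_force','wrist_torque','finger_gap')})
```

```text
{'tool_pos': array([5.348e+02, 4.000e-01, 7.690e+01]), 'tcp_rot': array([-89.8,  -0.1,   8.9]), 'ft_force': array([-3.6,  0.4,  6.6]), 'wrist_torque': array([ 0.1,  0.5, -0. ]), 'finger_gap': np.float64(44.4)}
```

Call:
{"name": "move_arm", "arguments": {
  "linear": [
    [0,0,0],
    [0,0,0],
    [0,0,0],
    [0,0,0],
    [0,0,0],
    [0,0,0],
    [0,0,0],
    [0,0,0],
    [0,0,0],
    [0,0,0],
    [0,0,0],
    [0,0,0]
  ],
  "twist": [
    [0,0.06,0],
    [0,0.12,0],
    [0,0.18,0],
    [0,0.24,0],
    [0,0.3,0],
    [0,0.36,0],
    [0,0.42,0],
    [0,0.48,0],
    [0,0.54,0],
    [0,0.6,0],
    [0,0.63,0],
    [0,0.63,0]
  ],
  "hand": [-0.1,-0.1,-0.1,-0.1,-0.1,-0.1,-0.1,-0.1,-0.1,-0.1,-0.1,-0.1]
}}

```text
time: 4.87
tool_pos: [533.7, 0.8, 77.0]
tcp_rot: [-89.9, 0.2, -48.0]
ft_force: [-8.2, 1.0, 6.8]
finger_gap: 44.2
```

Run:
```python
from h import *
T=dict(np.load('top.npz'))
g=cv2.cvtColor(T['frame'],cv2.COLOR_RGB2GRAY).astype(float)
# scribed line: weighted darkness inside axle disc
c=ray(T,[(230.2,172.2)],107)[0,:2]
ys,xs=np.mgrid[160:186,216:246]; P=ray(T,np.c_[xs.ravel(),ys.ravel()],107)[:,:2]; v=g[160:186,216:246].ravel()
q=P-c; rr=np.hypot(*q.T); ok=rr<12.5; bg=np.median(v[ok]); w=np.clip(bg-20-v,0,None)*ok*(abs(q@[ -np.sin(np.radians(62)),np.cos(np.radians(62))])<5)
for _ in range(1):
    m=(P*w[:,None]).sum(0)/w.sum(); C=((P-m)*w[:,None]).T@(P-m); e=np.linalg.eigh(C); d=e[1][:,1]
    print('bg',bg,'n',(w>0).sum(),'mean',m.round(1),'ang',np.degrees(np.arctan2(d[1],d[0])).round(1),np.sqrt(e[0]/w.sum()).round(2))
s=r.sense();print({k:np.round(s[k],1) for k in('time','tool_pos','tcp_rot','ft_force','wrist_torque','finger_gap')})
```

```text
bg 146.0 n 22 mean [534.6   1.6] ang 63.4 [0.54 6.58]
{'time': np.float64(4.9), 'tool_pos': array([533.7,   0.8,  77. ]), 'tcp_rot': array([-89.9,   0.2, -48. ]), 'ft_force': array([-8.2,  1. ,  6.8]), 'wrist_torque': array([ 0. ,  0.8, -0. ]), 'finger_gap': np.float64(44.2)}
```

The hole runs at 63.4°, so the slot lines up at tool yaw -56.6°. I'll turn the remaining 8.5°, release, lift and look.

Call:
{"name": "move_arm", "arguments": {
  "linear": [
    [0,0,0],
    [0,0,0],
    [0,0,0],
    [0,0,0],
    [0,0,0]
  ],
  "twist": [
    [0,0.05,0],
    [0,0.095,0],
    [0,0.095,0],
    [0,0.095,0],
    [0,0.095,0]
  ],
  "hand": [-0.1,-0.1,-0.1,-0.1,-0.1]
}}

```text
time: 5.28
tool_pos: [533.5, 1.0, 77.0]
tcp_rot: [-89.9, 0.2, -56.4]
ft_force: [-2.2, 1.4, 3.0]
finger_gap: 44.1
```

Call:
{"name": "move_arm", "arguments": {
  "linear": [
    [0,0,0],
    [0,0,0],
    [0,0,0],
    [0,0,0],
    [0,0,0],
    [0,-0.12,0],
    [0,-0.24,0],
    [0,-0.36,0],
    [0,-0.36,0]
  ],
  "twist": [
    [0,0,0],
    [0,0,0],
    [0,0,0],
    [0,0,0],
    [0,0,0],
    [0,0,0],
    [0,0,0],
    [0,0,0],
    [0,0,0]
  ],
  "hand": [1,1,1,1,1,1,1,1,1]
}}

```text
time: 6.03
tool_pos: [538.0, 0.1, 193.9]
tcp_rot: [-89.4, -0.2, -56.4]
ft_force: [1.8, -0.4, 2.2]
finger_gap: 85.6
```

Run:
```python
from h import *
print(rel([440,-150,190],[-90,0,-120]),rel([459,-275,60],[-90,0,-130]))
```

```text
(array([ 0.2358,  0.0078, -0.5491]), array([-0.0076,  0.7066, -0.0016])) (array([ 0.6162,  0.4407, -0.7316]), array([-0.0075,  0.8177, -0.0023]))
```

Call:
{"name": "move_arm", "arguments": {
  "linear": [
    [0.3,0.0,-0.37],
    [0.61,0.0,-0.71],
    [0.61,0.1,-0.71],
    [0.61,0.2,-0.71],
    [0.61,0.2,-0.71],
    [0.61,0.2,-0.71],
    [0.61,0.2,-0.71],
    [0.61,0.2,-0.71],
    [0.61,0.2,-0.71],
    [0.61,0.2,-0.71],
    [0.61,0.2,-0.71],
    [0.61,0.2,-0.71]
  ],
  "twist": [
    [0,0.81,0],
    [0,0.81,0],
    [0,0.81,0],
    [0,0.81,0],
    [0,0.81,0],
    [0,0.81,0],
    [0,0.81,0],
    [0,0.81,0],
    [0,0.81,0],
    [0,0.81,0],
    [0,0.81,0],
    [0,0.81,0]
  ],
  "hand": [1,1,1,0,-0.3,-0.3,-0.3,-0.3,-0.3,-0.3,-0.3,-0.3]
}}

```text
time: 7.03
tool_pos: [462.6, -270.2, 132.2]
tcp_rot: [-89.6, 0.5, -129.2]
ft_force: [0.6, -0.3, -0.1]
finger_gap: 30.1
```

Run:
```python
from h import *
T=snap('top');S=snap('scene')
for nm,s in(('T',T),('S',S)):
    hsv=cv2.cvtColor(s['frame'],cv2.COLOR_RGB2HSV); x,y=(235,178) if nm=='T' else (263,200)
    m=(((hsv[...,0]>15)&(hsv[...,0]<35)&(hsv[...,1]>100)&(hsv[...,2]>90))).astype(np.uint8)
    k=np.zeros_like(m);k[y-24:y+24,x-24:x+24]=m[y-24:y+24,x-24:x+24]
    n,l,st,ce=cv2.connectedComponentsWithStats(k)
    for i in range(1,n):
        for z in(67,91,100):
            P=ray(s,[ce[i]],z)[0,:2]-[534,2]
            if st[i,4]>1:print(nm,z,ce[i].round(1),'r',np.hypot(*P).round(1),np.degrees(np.arctan2(P[1],P[0])).round(1))
cr=lambda s,x,y:cv2.resize(s['frame'][y-25:y+25,x-25:x+25],None,fx=8,fy=8,interpolation=cv2.INTER_CUBIC)
save('c2',np.hstack([cr(T,235,178),cr(S,263,200)]))
sc=S['frame']
# pin mask again, both halves
g=cv2.cvtColor(sc,cv2.COLOR_RGB2GRAY)
print(rel([452,-269,60],[-90,0,-129.3]), rel([452,-269,4],[-90,0,-129.3]))
```

```text
T 67 [225.9 181.7] r 17.4 126.8
T 91 [225.9 181.7] r 17.0 141.3
T 100 [225.9 181.7] r 17.1 146.8
T 67 [235.7 189.9] r 25.8 -171.1
T 91 [235.7 189.9] r 28.8 -166.2
T 100 [235.7 189.9] r 29.9 -164.7
S 67 [255.3 176.3] r 110.6 60.6
S 91 [255.3 176.3] r 46.5 72.0
S 100 [255.3 176.3] r 24.7 91.4
S 67 [280.  186.7] r 59.8 12.4
S 91 [280.  186.7] r 38.3 -61.7
S 100 [280.  186.7] r 51.3 -86.6
S 67 [252.9 179.9] r 88.3 66.2
S 91 [252.9 179.9] r 29.9 95.9
S 100 [252.9 179.9] r 20.5 149.1
S 67 [244.7 192. ] r 39.8 123.4
S 91 [244.7 192. ] r 58.8 -165.5
S 100 [244.7 192. ] r 77.3 -155.0
S 67 [254.  198.8] r 29.5 -164.7
S 91 [254.  198.8] r 82.4 -139.9
S 100 [254.  198.8] r 103.4 -137.3
(array([ 0.0222,  0.2408, -0.0315]), array([-0.0046,  0.0026, -0.0059])) (array([ 0.0239,  0.4274, -0.0328]), array([-0.0046,  0.0026, -0.0059]))
```

View pics/c2.png

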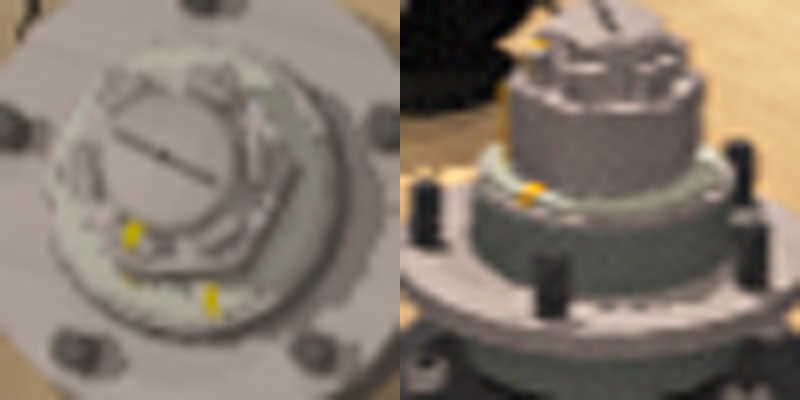

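The top view shows the nut mark now on the far-left side, past the washer mark at (211,300), with the scribed line unchanged. The marks are coarse, so I'll check the slot phase from the depth image.

Run:
```python
from h import *
for nm,(x,y) in(('top',(233,176)),('scene',(263,190))):
    s=dict(np.load(nm+'.npz')); D=s['range_z']
    ys,xs=np.mgrid[y-25:y+25,x-25:x+25]; d=D[y-25:y+25,x-25:x+25].ravel()
    p=cv2.undistortPoints(np.c_[xs.ravel(),ys.ravel()].astype(float).reshape(-1,1,2),s['intrinsics'],s['dist_coeffs']).reshape(-1,2)
    X=(np.c_[p,np.ones(len(p))]*d[:,None]-s['t'].ravel())@s['R']
    a=X[(X[:,2]>102)&(X[:,2]<112)&(np.hypot(X[:,0]-534,X[:,1]-2)<25)]
    c=(a[:,:2].max(0)+a[:,:2].min(0))/2; print(nm,'axle',len(a),c.round(1),a[:,:2].mean(0).round(1),np.median(a[:,2]))
    for cc in(c,np.array([534.,2.])):
        q=X[:,:2]-cc; rr=np.hypot(*q.T); th=np.arctan2(q[:,1],q[:,0]); k=(rr>16.5)&(rr<20.5)&(X[:,2]>86)&(X[:,2]<103)
        h=X[k,2]; f=((97-h)*np.exp(6j*th[k])).mean(); print(cc.round(1),k.sum(),'slot phase',np.degrees(np.angle(f)/6).round(1),abs(f).round(2))
        o=np.argsort(th[k]); 
        if cc is c: print([(int(np.degrees(t)),round(float(z))) for t,z in zip(th[k][o],h[o])])
```

```text
top axle 250 [532.9   3. ] [533.8   3. ] 107.03744803941487
[532.9   3. ] 146 slot phase 3.3 2.02
[(-176, 90), (-176, 91), (-175, 92), (-171, 91), (-170, 91), (-169, 91), (-163, 97), (-161, 98), (-160, 91), (-159, 101), (-156, 101), (-155, 91), (-153, 101), (-151, 99), (-148, 101), (-148, 90), (-146, 99), (-144, 99), (-141, 100), (-140, 94), (-137, 100), (-137, 101), (-136, 93), (-133, 95), (-133, 101), (-129, 89), (-129, 99), (-128, 102), (-126, 96), (-124, 95), (-121, 91), (-118, 91), (-116, 93), (-113, 91), (-111, 90), (-108, 92), (-107, 92), (-102, 91), (-100, 88), (-99, 100), (-98, 95), (-95, 100), (-95, 102), (-94, 99), (-89, 100), (-89, 99), (-85, 103), (-84, 102), (-83, 99), (-78, 101), (-77, 97), (-77, 100), (-72, 99), (-71, 100), (-69, 102), (-59, 92), (-56, 92), (-53, 93), (-53, 94), (-48, 91), (-44, 92), (-44, 91), (-39, 96), (-38, 89), (-37, 94), (-37, 100), (-34, 99), (-32, 99), (-30, 102), (-26, 98), (-25, 101), (-23, 102), (-19, 100), (-18, 101), (-17, 102), (-13, 101), (-11, 100), (-3, 90), (2, 89), (7, 91), (12, 91), (16, 93), (20, 99), (25, 97), (26, 101), (31, 100
[... 1045 characters left out ...]
136, 94), (-130, 100), (-130, 92), (-129, 90), (-118, 88), (-118, 90), (-117, 92), (-111, 90), (-110, 92), (-101, 91), (-99, 96), (-99, 92), (-98, 98), (-98, 100), (-96, 93), (-93, 96), (-93, 94), (-88, 99), (-85, 90), (-84, 99), (-83, 90), (-83, 95), (-83, 93), (-80, 96), (-76, 100), (-76, 92), (-74, 90), (-74, 94), (-72, 98), (-69, 100), (-67, 95), (-66, 91), (-66, 100), (-64, 93), (-45, 91), (-44, 95), (-41, 99), (-36, 96), (-31, 97), (-30, 91), (-25, 99), (-24, 99), (-23, 101), (108, 98), (140, 100), (149, 99), (150, 92), (154, 95), (161, 92), (161, 96), (161, 91), (162, 98), (167, 98), (169, 95), (170, 90), (173, 97), (173, 90), (173, 86), (176, 89)]
[534.   2.] 50 slot phase -10.7 0.24
```

The depth image puts the slot phase at 3.3–3.6°, against the hole at 3.4° (mod 60), so they line up. Now the pin.

Call:
{"name": "move_arm", "arguments": {
  "linear": [
    [0.02,0.1,-0.032],
    [0.02,0.2,-0.032],
    [0.02,0.3,-0.032],
    [0.021,0.38,-0.032],
    [0.022,0.42,-0.032],
    [0.023,0.432,-0.032],
    [0.023,0.436,-0.032],
    [0.023,0.436,-0.032]
  ],
  "twist": [
    [-0.004,0,-0.006],
    [-0.004,0,-0.006],
    [-0.004,0,-0.006],
    [-0.004,0,-0.006],
    [-0.004,0,-0.006],
    [-0.004,0,-0.006],
    [-0.004,0,-0.006],
    [-0.004,0,-0.006]
  ],
  "hand": [-0.3,-0.3,-0.3,-0.3,-0.3,-0.3,-0.3,-0.3],
  "force": 40
}}

```text
time: 7.8
tool_pos: [453.3, -269.5, 2.6]
tcp_rot: [-89.9, -0.0, -129.0]
ft_force: [0.4, -0.1, 0.5]
finger_gap: 29.9
```

Run:
```python
from h import *
s=r.sense();print({k:np.round(s[k],1) for k in('time','tool_pos','tcp_rot','ft_force','finger_gap')})
s=snap('scene');save('s3',cv2.resize(s['frame'][233:353,270:430],(800,600),interpolation=cv2.INTER_CUBIC))
```

```text
{'time': np.float64(7.8), 'tool_pos': array([ 453.3, -269.5,    2.6]), 'tcp_rot': array([ -89.9,   -0. , -129. ]), 'ft_force': array([ 0.4, -0.1,  0.5]), 'finger_gap': np.float64(29.9)}
```

View pics/s3.png

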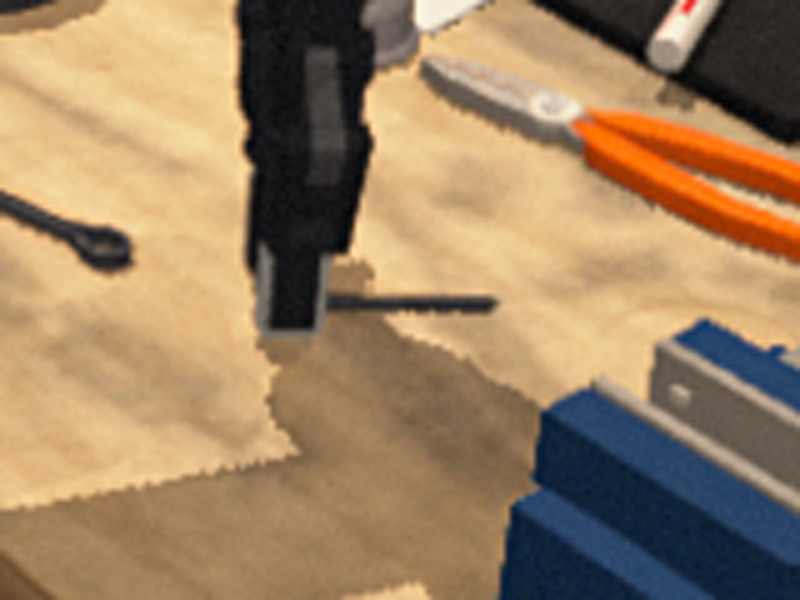

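The fingers straddle the eye and the legs stick out to the right, with the tip at (497,303). I'll lower 1 mm more and close.

Call:
{"name": "move_arm", "arguments": {
  "linear": [
    [-0.003,0.005,0],
    [-0.003,0.005,0],
    [-0.003,0.005,0],
    [-0.003,0.005,0],
    [-0.003,0.005,0],
    [-0.003,0.005,0],
    [-0.003,0.005,0],
    [-0.003,0.005,0]
  ],
  "twist": [
    [0,0,0],
    [0,0,0],
    [0,0,0],
    [0,0,0],
    [0,0,0],
    [0,0,0],
    [0,0,0],
    [0,0,0]
  ],
  "hand": [-0.3,-0.5,-0.9,-0.9,-0.9,-0.9,-0.9,-0.9],
  "force": 40
}}

```text
time: 8.52
tool_pos: [455.2, -269.7, 3.0]
tcp_rot: [-89.7, 0.0, -129.0]
ft_force: [-0.7, 0.8, 5.6]
finger_gap: 10.4
```

Call:
{"name": "move_arm", "arguments": {
  "linear": [
    [0,-0.05,0],
    [0,-0.1,0],
    [0,-0.2,0],
    [0,-0.3,0],
    [0,-0.4,0],
    [0,-0.45,0],
    [0,-0.45,0]
  ],
  "twist": [
    [0,0,0],
    [0,0,0],
    [0,0,0],
    [0,0,0],
    [0,0,0],
    [0,0,0],
    [0,0,0]
  ],
  "hand": [-0.9,-0.9,-0.9,-0.9,-0.9,-0.9,-0.9]
}}

```text
time: 9.1
tool_pos: [457.1, -271.1, 143.5]
tcp_rot: [-89.2, 0.0, -129.0]
ft_force: [0.1, 0.9, 0.2]
finger_gap: 10.2
```

Run:
```python
from h import *
s=snap('scene');save('s4',cv2.resize(s['frame'][173:323,260:460],(800,600),interpolation=cv2.INTER_CUBIC))
T=snap('top')
print(rel([470,-120,160],[-90,0,-65]))
```

```text
(array([-0.4188, -0.073 , -0.2743]), array([-0.0044, -0.7113,  0.0026]))
```

View pics/s4.png

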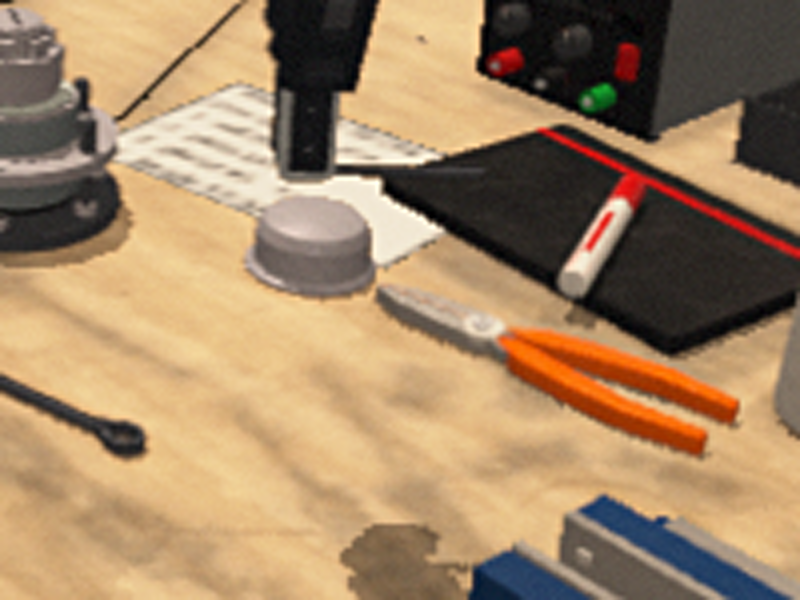

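The pin is held by its eye and roughly level, with the tip at (487,172). I'll measure its axis in the hand from the depth images.

```bash
cat >> h.py <<'E'
def pinmeas(names=('scene','top'),lo=14):
    st=r.sense();R=Ro.from_euler('xyz',st['tcp_rot'],degrees=True).as_matrix();tcp=st['tool_pos']
    for nm in names:
        s=dict(np.load(nm+'.npz'));D=s['range_z'];ys,xs=np.mgrid[0:420,0:560];d=D.ravel()
        p=cv2.undistortPoints(np.c_[xs.ravel(),ys.ravel()].astype(float).reshape(-1,1,2),s['intrinsics'],s['dist_coeffs']).reshape(-1,2)
        X=(np.c_[p,np.ones(len(p))]*d[:,None]-s['t'].ravel())@s['R']
        q=(X-tcp)@R  # tool frame: x jaw, y down, z
        k=(d>0)&(abs(q[:,0])<12)&(abs(q[:,1])<18)&(abs(q[:,2])>lo)&(abs(q[:,2])<90)
        a=q[k]
        if len(a)<5: print(nm,'few',len(a));continue
        c=np.median(a,0); z=a[:,2]
        for j in(0,1):
            P=np.polyfit(z,a[:,j],1); k2=abs(np.polyval(P,z)-a[:,j])<4; P=np.polyfit(z[k2],a[k2,j],1)
            print(nm,'n',len(a),'xy'[j],'slope deg',np.degrees(np.arctan(P[0])).round(2),'at z=0',P[1].round(1),'z range',z.min().round(1),z.max().round(1))
E
python3 - <<'E'
from h import *
pinmeas()
E
```

```text
scene n 131 x slope deg 1.15 at z=0 1.6 z range 15.3 73.3
scene n 131 y slope deg 0.53 at z=0 -5.0 z range 15.3 73.3
top few 0
```

Call:
{"name": "move_arm", "arguments": {
  "linear": [
    [0,0,0],
    [0,0,0],
    [0,0,0],
    [0,0,0],
    [0,0,0],
    [0,0,0],
    [0,0,0],
    [0,0,0],
    [0,0,0],
    [0,0,0],
    [0,0,0]
  ],
  "twist": [
    [0,-0.8,0],
    [0,-0.8,0],
    [0,-0.8,0],
    [0,-0.8,0],
    [0,-0.8,0],
    [0,-0.8,0],
    [0,-0.8,0],
    [0,-0.8,0],
    [0,-0.8,0],
    [0,-0.8,0],
    [0,-0.8,0]
  ],
  "hand": [-0.9,-0.9,-0.9,-0.9,-0.9,-0.9,-0.9,-0.9,-0.9,-0.9,-0.9]
}}

```text
time: 10.12
tool_pos: [453.8, -268.7, 136.5]
tcp_rot: [-89.9, -0.2, -56.7]
ft_force: [-1.1, 0.1, -0.8]
finger_gap: 10.6
```

Run:
```python
from h import *
print(rel([485.5,-96,130],[-90,0,-26]))
```

```text
(array([-0.4231,  0.0205,  0.4045]), array([-1.000e-04, -3.407e-01,  2.600e-03]))
```

Call:
{"name": "move_arm", "arguments": {
  "linear": [
    [-0.1,0.02,0.1],
    [-0.2,0.02,0.2],
    [-0.3,0.02,0.3],
    [-0.37,0.02,0.35],
    [-0.42,0.02,0.4],
    [-0.423,0.02,0.404],
    [-0.423,0.02,0.404],
    [-0.423,0.02,0.404],
    [-0.423,0.02,0.404]
  ],
  "twist": [
    [0,-0.341,0],
    [0,-0.341,0],
    [0,-0.341,0],
    [0,-0.341,0],
    [0,-0.341,0],
    [0,-0.341,0],
    [0,-0.341,0],
    [0,-0.341,0],
    [0,-0.341,0]
  ],
  "hand": [-0.9,-0.9,-0.9,-0.9,-0.9,-0.9,-0.9,-0.9,-0.9]
}}

```text
time: 10.87
tool_pos: [485.0, -97.0, 129.7]
tcp_rot: [-90.1, -0.2, -26.2]
ft_force: [-0.4, -0.3, -0.2]
finger_gap: 10.0
```

Run:
```python
from h import *
T=snap('top');S=snap('scene');pinmeas(lo=13)
st=r.sense();print(st['tool_pos'],st['tcp_rot'])
cr=lambda s,x,y,w=25,h=25,f=8:cv2.resize(s['frame'][y-h:y+h,x-w:x+w],None,fx=f,fy=f,interpolation=cv2.INTER_CUBIC)
save('c3',np.hstack([cr(T,258,195,40,40,5),cr(S,250,205,40,40,5)]))
```

```text
Traceback (most recent call last):
  File "h.py", line 32, in pinmeas
    P=np.polyfit(z,a[:,j],1); k2=abs(np.polyval(P,z)-a[:,j])<4; P=np.polyfit(z[k2],a[k2,j],1)
                                                                  ~~~~~~~~~~^^^^^^^^^^^^^^^^^
TypeError: expected non-empty vector for x
```

```bash
sed -i 's/(abs(q\[:,2\])>lo)&(abs(q\[:,2\])<90)/(q[:,2]>lo)\&(q[:,2]<80)/; s/<4; P=/<5; P=/; s/(abs(q\[:,0\])<12)/(abs(q[:,0])<9)/; s/abs(q\[:,1\])<18/abs(q[:,1])<12/' h.py
python3 - <<'E'
from h import *
T=dict(np.load('top.npz'));S=snap('scene')
cr=lambda s,x,y,w=25,h=25,f=8:cv2.resize(s['frame'][y-h:y+h,x-w:x+w],None,fx=f,fy=f,interpolation=cv2.INTER_CUBIC)
save('c3',np.hstack([cr(T,258,195,40,40,5),cr(S,250,205,40,40,5)]))
st=r.sense();print(st['tool_pos'],st['tcp_rot'])
pinmeas(lo=16)
E
```

```text
[485.16350602 -97.11463173 129.99105991] [-90.06355526  -0.21507689 -26.12036276]
scene few 0
top few 0
```

View pics/c3.png

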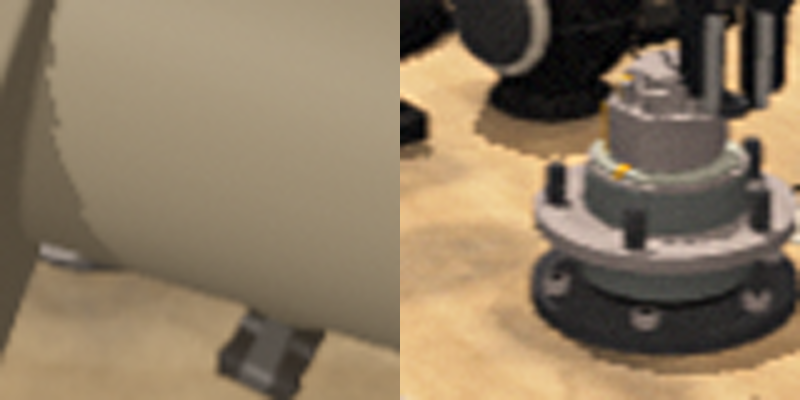

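The top view is blocked by the arm, and in the scene view the fingers, at (715,60) and (765,60), hide the pin, though the gap of 10 mm shows it is still held. I'll recompute the pin's height in the hand from the earlier side view by ray geometry.

Run:
```python
from h import *
S=dict(np.load('scene.npz'))
im=cv2.imread('pics/s4.png',0).astype(float)
tcp=np.array([457.1,-271.1,143.5]);R=Ro.from_euler('xyz',[-89.2,0,-129.0],degrees=True).as_matrix()
pr=lambda q:(proj(S,tcp+R@np.array(q,float))-[260,173])*4+1.5
for z in(18,30,45,60,73):
    for y in(-8,-4,0): print(z,y,pr([0,y,z]).round(1))
# darkest row over light paper columns, and intensity profile
for x in(345,355,365,375): 
    c=im[150:190,x]; w=np.clip(c.max()-30-c,0,None); print(x,'row',150+(w*np.arange(40)).sum()/w.sum(),150+c.argmin())
# pad bottoms
print('pad tip corners', [pr([sx*5.1,0,z]).round(0) for sx in(-1,1) for z in(-11,11)])
```

```text
18 -8 [[349.1 148.4]]
18 -4 [[348.3 158. ]]
18 0 [[347.5 167.6]]
30 -8 [[380.5 148.6]]
30 -4 [[379.6 158.2]]
30 0 [[378.8 167.8]]
45 -8 [[419.6 148.8]]
45 -4 [[418.7 158.4]]
45 0 [[417.7 168. ]]
60 -8 [[458.5 149.1]]
60 -4 [[457.5 158.6]]
60 0 [[456.5 168.2]]
73 -8 [[492.2 149.3]]
73 -4 [[491.1 158.8]]
73 0 [[490.  168.4]]
345 row 168.14919735599622 168
355 row 168.32180986273514 169
365 row 169.93109173931092 171
375 row 169.80534503390507 171
pad tip corners [array([[270., 162.]]), array([[327., 162.]]), array([[273., 173.]]), array([[331., 173.]])]
```

The ray geometry has the pin centre 0.5 mm below TCP at the eye and about 1.5 mm below at the tip, with the tip at tool z≈72. The depth fit was spoiled by background pixels, so I'm discarding it. I'll line up at the entrance height.

Run:
```python
from h import *
d=np.array([.4478,.8942]);h=np.array([534.5,1.7])
print(rel([*(h-105*d),96.3],[-89.3,0,-26.6]))
```

```text
(array([-0.0007,  0.1123,  0.0183]), array([0.0085, 0.0053, 0.0024]))
```

Call:
{"name": "move_arm", "arguments": {
  "linear": [
    [0,0.05,0.01],
    [0,0.09,0.018],
    [0,0.112,0.018],
    [0,0.112,0.018],
    [0,0.112,0.018],
    [0,0.112,0.018]
  ],
  "twist": [
    [0.0085,0.005,0.002],
    [0.0085,0.005,0.002],
    [0.0085,0.005,0.002],
    [0.0085,0.005,0.002],
    [0.0085,0.005,0.002],
    [0.0085,0.005,0.002]
  ],
  "hand": [-0.9,-0.9,-0.9,-0.9,-0.9,-0.9]
}}

```text
time: 11.52
tool_pos: [487.8, -92.5, 96.7]
tcp_rot: [-89.3, -0.1, -26.6]
ft_force: [0.2, 0.2, 0.7]
finger_gap: 10.4
```

```bash
cat >> h.py <<'E'
def hubrel():
    s=r.sense();d=np.array([.4478,.8942]);n=np.array([.8942,-.4478]);v=s['tool_pos'][:2]-[534.5,1.7]
    f=s['ft_force'];R=Ro.from_euler('xyz',s['tcp_rot'],degrees=True)
    print('along',(v@d).round(1),'lat',(v@n).round(1),'z',s['tool_pos'][2].round(1),'rpy',s['tcp_rot'].round(2),'F along/lat/z',(f[:2]@d).round(1),(f[:2]@n).round(1),f[2].round(1),'gap',round(float(s['finger_gap']),1))
E
python3 - <<'E'
from h import *
hubrel()
d=np.array([.4478,.8942]);h=np.array([534.5,1.7])
print(rel([*(h-88*d),96.3],[-89.3,0,-26.6]))
E
```

```text
along -105.1 lat 0.4 z 96.7 rpy [-8.931e+01 -5.000e-02 -2.656e+01] F along/lat/z 0.3 0.1 0.7 gap 10.4
(array([-0.0015,  0.0021,  0.057 ]), array([0.0001, 0.0004, 0.0006]))
```

Call:
{"name": "move_arm", "arguments": {
  "linear": [
    [-0.001,0.002,0.02],
    [-0.001,0.002,0.04],
    [-0.001,0.002,0.055],
    [-0.001,0.002,0.065],
    [-0.001,0.002,0.075],
    [-0.001,0.002,0.085],
    [-0.001,0.002,0.085]
  ],
  "twist": [
    [0,0,0],
    [0,0,0],
    [0,0,0],
    [0,0,0],
    [0,0,0],
    [0,0,0],
    [0,0,0]
  ],
  "hand": [-0.9,-0.9,-0.9,-0.9,-0.9,-0.9,-0.9]
}}

```text
time: 12.1
tool_pos: [499.2, -69.0, 96.5]
tcp_rot: [-89.3, -0.1, -26.5]
ft_force: [-0.3, 0.7, -0.8]
finger_gap: 9.9
```

Run:
```python
from h import *
hubrel()
S=snap('scene');T=snap('top')
save('c4',cv2.resize(S['frame'][165:225,235:315],(800,600),interpolation=cv2.INTER_CUBIC))
```

```text
along -79.0 lat 0.1 z 96.5 rpy [-8.930e+01 -5.000e-02 -2.653e+01] F along/lat/z 0.5 -0.6 -0.8 gap 9.9
```

View pics/c4.png

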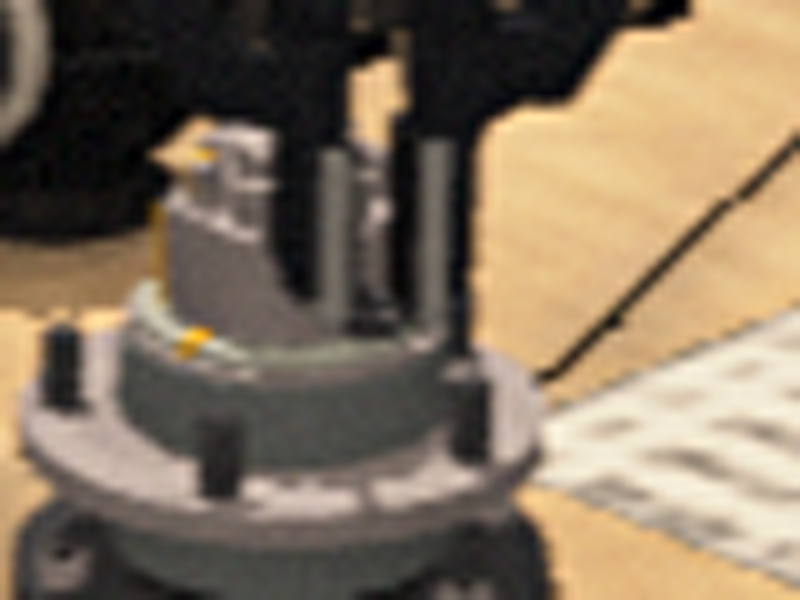

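There is no contact force with the tip about 8 mm past the axle surface, so it is in the hole. The eye is visible between the pad tips at (375,325). I'll keep pushing.

Call:
{"name": "move_arm", "arguments": {
  "linear": [
    [0,0,0.02],
    [0,0,0.04],
    [0,0,0.06],
    [0,0,0.08],
    [0,0,0.1],
    [0,0,0.1],
    [0,0,0.1]
  ],
  "twist": [
    [0,0,0],
    [0,0,0],
    [0,0,0],
    [0,0,0],
    [0,0,0],
    [0,0,0],
    [0,0,0]
  ],
  "hand": [-0.9,-0.9,-0.9,-0.9,-0.9,-0.9,-0.9]
}}

```text
time: 12.78
tool_pos: [512.5, -42.1, 96.7]
tcp_rot: [-89.3, -0.0, -26.5]
ft_force: [0.9, 0.4, -0.4]
finger_gap: 10.4
```

Run:
```python
from h import *
hubrel()
```

```text
along -49.1 lat -0.1 z 96.7 rpy [-8.932e+01 -4.000e-02 -2.649e+01] F along/lat/z 0.8 0.6 -0.4 gap 10.4
```

Still free. I'll push the last 16 mm slowly.

Call:
{"name": "move_arm", "arguments": {
  "linear": [
    [0,0,0.015],
    [0,0,0.03],
    [0,0,0.04],
    [0,0,0.047],
    [0,0,0.053],
    [0,0,0.053],
    [0,0,0.053]
  ],
  "twist": [
    [0,0,0],
    [0,0,0],
    [0,0,0],
    [0,0,0],
    [0,0,0],
    [0,0,0],
    [0,0,0]
  ],
  "hand": [-0.9,-0.9,-0.9,-0.9,-0.9,-0.9,-0.9]
}}

```text
time: 13.37
tool_pos: [519.6, -27.9, 96.9]
tcp_rot: [-89.3, -0.0, -26.5]
ft_force: [-0.2, 0.4, 0.1]
finger_gap: 10.6
```

Run:
```python
from h import *
hubrel()
```

```text
along -33.1 lat -0.1 z 96.9 rpy [-8.932e+01 -4.000e-02 -2.648e+01] F along/lat/z 0.3 -0.3 0.1 gap 10.6
```

Call:
{"name": "move_arm", "arguments": {
  "linear": [
    [0,0,0.003],
    [0,0,0.006],
    [0,0,0.006],
    [0,0,0.006]
  ],
  "twist": [
    [0,0,0],
    [0,0,0],
    [0,0,0],
    [0,0,0]
  ],
  "hand": [-0.9,-0.9,-0.9,-0.9]
}}

```text
time: 13.7
tool_pos: [520.4, -26.3, 96.9]
tcp_rot: [-89.3, -0.0, -26.5]
ft_force: [-0.4, -0.4, -0.0]
finger_gap: 10.2
```

Run:
```python
from h import *
hubrel()
```

```text
along -31.4 lat -0.1 z 96.9 rpy [-8.933e+01 -4.000e-02 -2.649e+01] F along/lat/z -0.6 -0.2 -0.0 gap 10.2
```

Call:
{"name": "move_arm", "arguments": {
  "linear": [
    [0,0,0.003],
    [0,0,0.006],
    [0,0,0.006],
    [0,0,0.006]
  ],
  "twist": [
    [0,0,0],
    [0,0,0],
    [0,0,0],
    [0,0,0]
  ],
  "hand": [-0.9,-0.9,-0.9,-0.9]
}}

```text
time: 14.03
tool_pos: [521.1, -25.0, 96.9]
tcp_rot: [-89.4, -0.0, -26.5]
ft_force: [-0.8, -3.4, 0.7]
finger_gap: 10.4
```

Run:
```python
from h import *
hubrel()
```

```text
along -29.9 lat -0.1 z 96.9 rpy [-8.936e+01 -3.000e-02 -2.648e+01] F along/lat/z -3.4 0.8 0.7 gap 10.4
```

Contact at 3.4 N, with the eye (or pads) on the crown. I'll release and lift clear.

Call:
{"name": "move_arm", "arguments": {
  "linear": [
    [0,0,-0.001],
    [0,0,-0.001],
    [0,0,-0.001],
    [0,0,-0.001],
    [0,0,-0.001],
    [0,0,-0.02],
    [0,-0.1,-0.04],
    [0,-0.2,-0.06],
    [0,-0.3,-0.1],
    [0,-0.4,-0.3]
  ],
  "twist": [
    [0,0,0],
    [0,0,0],
    [0,0,0],
    [0,0,0],
    [0,0,0],
    [0,0,0],
    [0,0,0],
    [0,0,0],
    [0,0,0],
    [0,0,0]
  ],
  "hand": [-0.3,0,0,0,0,0,0,0,0,0]
}}

```text
time: 14.87
tool_pos: [492.3, -84.8, 208.4]
tcp_rot: [-89.2, -0.3, -26.3]
ft_force: [1.3, -1.7, -0.0]
finger_gap: 42.9
```

Call:
{"name": "move_arm", "arguments": {
  "linear": [
    [0.1,-0.1,-0.1],
    [0.2,-0.1,-0.2],
    [0.3,-0.1,-0.35],
    [0.4,-0.1,-0.5],
    [0.4,-0.1,-0.5],
    [0.4,-0.1,-0.5],
    [0.4,-0.1,-0.5]
  ],
  "twist": [
    [0,0,0],
    [0,0,0],
    [0,0,0],
    [0,0,0],
    [0,0,0],
    [0,0,0],
    [0,0,0]
  ],
  "hand": [0,0,0,0,0,0,0]
}}

```text
time: 15.45
tool_pos: [532.3, -274.8, 236.1]
tcp_rot: [-89.2, -0.2, -26.5]
ft_force: [-1.0, 0.6, 0.0]
finger_gap: 42.7
```

Run:
```python
from h import *
T=snap('top');S=snap('scene');print(r.sense()['tool_pos'])
cr=lambda s,x,y:cv2.resize(s['frame'][y-25:y+25,x-25:x+25],None,fx=8,fy=8,interpolation=cv2.INTER_CUBIC)
save('c5',np.hstack([cr(T,239,180),cr(S,263,195)]))
# slot phase + eye outer end predicted pixels (top): eye from along -38 to -22 at z 95.5
D=T['range_z'];y,x=176,233;ys,xs=np.mgrid[y-25:y+25,x-25:x+25];d=D[y-25:y+25,x-25:x+25].ravel()
p=cv2.undistortPoints(np.c_[xs.ravel(),ys.ravel()].astype(float).reshape(-1,1,2),T['intrinsics'],T['dist_coeffs']).reshape(-1,2)
X=(np.c_[p,np.ones(len(p))]*d[:,None]-T['t'].ravel())@T['R']
q=X[:,:2]-[533.4,2.6];rr=np.hypot(*q.T);th=np.arctan2(q[:,1],q[:,0]);k=(rr>16.5)&(rr<20.5)&(X[:,2]>86)&(X[:,2]<103)
print('slot',np.degrees(np.angle(((97-X[k,2])*np.exp(6j*th[k])).mean())/6))
u=np.array([.4478,.8942]);n=np.array([.8942,-.4478])
k=(X[:,2]>85)&(X[:,2]<102)&(q@u<-22)&(q@u>-50)&(abs(q@n)<9)
print('eye pts',k.sum(),'along',np.sort((q@u)[k]).round(1)[[0,1,-1]] if k.sum() else '', 'lat',(q@n)[k].mean().round(1),'z',np.median(X[k,2]).round(1))
for a in(-22,-30,-38,40):print(a,((proj(T,[*(np.array([533.4,2.6])+a*u),96])-[214,155])*8).round(0))
```

```text
[ 532.77075754 -272.34838619  236.54621587]
slot 2.2632314020047852
eye pts 29 along [-35.8 -35.6 -22.1] lat 0.9 z 96.4
-22 [[227. 197.]]
-30 [[259. 213.]]
-38 [[292. 229.]]
40 [[-24.  74.]]
```

View pics/c5.png

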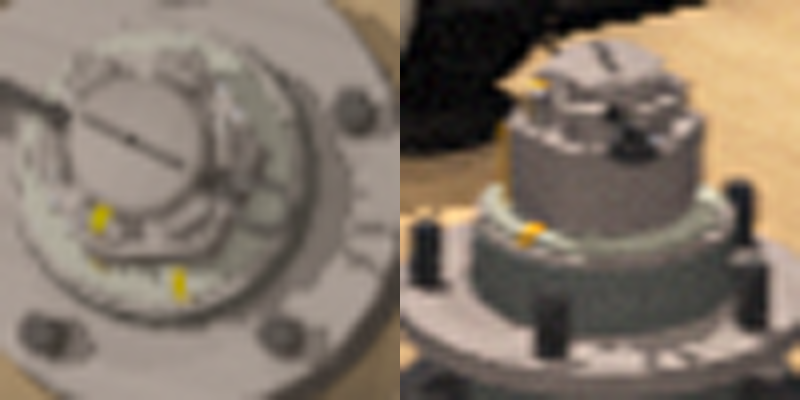

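The top view shows the pin's legs coming out past the axle at upper left and the eye against the crown at about (255,205). The scene view shows the eye at (630,140). The eye's outer end is at -36 mm, where -38 would be 1 mm off the crown, so it is home. The slot is still lined up and the gripper is clear.

```bash
python3 -c "
from bench import r
print(r.hand_in(), r.sense()['time'])"
```

```text
the job is handed in; nothing more can be done
the job is handed in; nothing more can be done
```

The nut is tightened to the first slot past snug, the cotter pin is through slot and hole with its eye home, and I handed the job in at about 15.5 s of the 51 s.

**Nut:** I gripped it across two flats and turned it about 65° clockwise from a start about 0.49 rad short of snug. That leaves it about 0.65 rad past snug. The depth image before insertion put the slot at 3.3–3.6° and the hole at 3.4°.

**Pin:** I took the smaller of the two look-alikes by its eye and pushed it in until I felt 3.4 N of contact, then released. The gripper was well clear at hand-in.

**Last checks:**
- The legs come out on the far side of the axle.
- The eye's outer end measures 36 mm from the axis. It would be 38 mm with the eye 1 mm off the crown, so the eye is against the crown within about 2 mm.
- The slot phase after insertion read 2.3°, about 1° off the hole but within tolerance.

**Readings that disagreed:**
- The coarse yellow-mark angle on the nut differed from the grip angle by about 6°. I trusted the grip and the depth image.
- The first depth fit of the pin in the hand was wrong because of background pixels. I replaced it with ray geometry from the side view.

I did not re-measure the grease cap, pliers or screwdriver at the end. No move was made to touch them.

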